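Index the board carriage in the test fixture

TASK

Lift the clear cover of the test fixture open until it rests back on its stop. Then take the carriage inside by its black knob and slide it along the rail towards the block with the notch, until you feel its sprung ball click into that notch. Finish holding it there: keep your grip on the knob with the ball in the notch and the cover open, and leave the other things on the bench where they are.

Things in the scene. Friction and masses are not known exactly. Their poses are not given: they have to be found in the camera images.
- fixture: board test fixture bolted to the bench: open grey metal tray, 160 (its x, depth) x 300 (its y, length) x 70 mm tall, walls 5 mm, closed by the hinged cover; origin at the centre of its underside. Its x axis points from the robot's side to the hinge side, its y axis runs along the rail, z up. The rail lies on the tray's centre line. The tray stands at a small yaw.
- cover (a joint): angle of the cover, a 160 x 300 mm aluminium frame 8 mm thick with a clear window, about 350 g, hinged along the far (+x) top edge of the tray: 0 = shut and lying on the rim, growing as it is lifted; it rests open on its stop at 1.85 rad (16 degrees past upright). It turns freely: let go below about 1.7 rad it falls shut, beyond that it falls back on to the stop.
- cover_bar (a point): middle of the round grip bar on the cover: bar 10 mm thick, 100 mm long, parallel to the tray's y axis, centred 32 mm above the cover's upper face (27 mm free under it) and 10 mm in from its near edge. With the cover shut it can be pinched from above, one finger on the robot's side and one on the hinge side; the bar can turn between the fingers as the cover swings.
- cover_hinge (a point): middle of the cover's hinge line, which runs along the tray's y axis, 70.5 mm above the bench; the bar centre is 155 mm from it (150 mm along the cover, 40 mm above its underside, which faces the rim).
- carriage (a joint): position of the carriage along the rail in m: 0 = middle of the rail, positive towards the tray's +y, end stops at -0.085 and 0.085. It starts near the middle. It slides with about 1.2 N friction; going into or out of the notch takes 6 to 10 N more.
- knob_top (a point): centre of the upper face of the carriage's black square grip knob, 24 x 24 mm, 34 mm tall, sides parallel to the tray's x and y axes; the face is 63.5 mm above the bench (7 mm under the shut cover). The knob stands on the carriage, a 76 x 60 mm aluminium plate 12 mm thick (upper face 29.5 mm above the bench) with a green circuit board on its far part.
- ball_line (a point): point fixed on the carriage, 36 mm to the robot's side of the knob's axis and at the same place along the rail: centre of the sprung steel ball (10 mm across) that sticks out of the carriage's side. The ball sits in the notch when this point is level with notch along the rail.
- notch (a point): middle of the notch between the two teeth of the notched block, at the ball's height; its axes are parallel to the tray's. The teeth tips are 12 mm apart along the rail; the ball first touches a tooth about 13 mm before the notch, must be pushed over the tooth (resistance rises then vanishes 6 mm before the notch), drops in and is then held against moving either way.
- notch_block: dark steel index block clamped beside the rail on the robot's side, 40 mm long along the rail, 22 mm deep, 34 mm high with a round screw head on top and, towards the rail, two rounded bright steel teeth with the notch between them; origin at the middle of its underside, level with the notch along the rail. It may be in the left or right half of the rail.
- plain_block: spare clamp block without teeth or notch, lower and shorter (26 x 18 x 16 mm), in the other half of the rail; the carriage passes it freely. Origin at the middle of its underside.
- cell_tray: bystander: white plastic tray of coin cells, 125 x 95 x 13 mm
- board_stack: bystander: small stack of five green circuit boards, 44 x 32 x 15 mm
- screwdriver: bystander: screwdriver with black handle, 160 mm long
- flux_jar: bystander: small jar with white cap, 48 mm across, 60 mm tall
- parts_bin: bystander: grey open bin full of green boards, 140 x 100 x 45 mm
- tape_roll: bystander: empty tape core, 90 mm across, 18 mm high, lying flat
- tweezers: bystander: steel tweezers, 120 mm long, lying flat

How it is judged:
On the way, in this order (a step that is already met when the one before it is completed fails the run):
1. the cover is open on its stop (value of joint cover above 1.8 rad), for 0.2 s.
2. the carriage, held by its knob, has its ball in the notch (y of ball_line in the frame of notch between -0.0025 and 0.0025 m and contact force between the fingers and carriage above 8 N), for 0.2 s.
At the end, for the whole second after the job is handed in: the cover is open on its stop (above 1.80 rad), the carriage is at rest with its ball within 2.5 mm of the middle of the notch along the rail, and the fingers grip the knob (more than 8 N) (all of step 2 and value of joint cover above 1.8 rad and velocity of joint carriage between -0.01 and 0.01 m/s); the arm keeps its last pose, push and grip.
It fails at once if one of the other things on the bench is moved more than 30 mm (distance of any of cell_tray, board_stack, screwdriver, flux_jar, parts_bin, tape_roll, tweezers from where it was at the start of the episode above 0.03 m).
It also fails if it takes over 64 s, if anything falls off the work surface, if the arm or the gripper's body presses on something with over 40 N, if the wrist force passes 120 N, or if a joint passes its speed limit or range.

ROBOT

A 6-joint arm with a two-finger parallel gripper is mounted at the origin on the work surface. World frame = base frame: x ahead of the robot, y to its left, z up, the work surface at z = 0. Lengths are in m, angles in rad, forces in N, time in s.
With the tool pointing down it reaches from about 0.35 to 0.975 m from the base axis. Payload 4.9 kg.
Tool frame: the origin (TCP) lies on the front face of the gripper's body, between the roots of the fingers; the fingertips stand 73 mm ahead of it and the grasp point (between the pads) lies 54 mm ahead of it; z points along the fingers, y is the line along which they close (so a half turn about z gives the same grasp; the last joint's range is limited). The gripper opens to 85 mm and grips with 20 to 120 N. Pads are 22 mm wide; open, the fingers measure 114 mm over their backs; the gripper's body (76 mm by 85 mm) begins 54 mm behind the grasp point. The pads swing forward as they close: fully open they stand 13 mm farther back than shut.
Start: joints at [1.016, 0.053, 1.613, -0, 1.476, -0.119], TCP at [0.264, 0.567, 0.304] pointing down, gripper open.
Joint ranges: [-3.01, 3.01], [-1.01, 2.22], [0.06, 2.58], [-1.02, 4.17], [0.09, 2.62], [-3.14, 3.14]. Speed limits (rad/s): [2.57, 2.57, 3.14, 3.14, 3.14, 3.14].

INTERFACE

Orientations are given as a rotation vector (axis times angle).
In Python, from station import status, imaging, order gives the robot as it stands.
- The arm moves only by the tool arm_command, never from a script. Its argument "increments" is a list of rows, each an object with "slide": the shift along the tool's x, y, z in m, a list of three; "spin": the turn about the tool's z in degrees; "gripper": the opening, from -1 (shut) to 1 (fully open). In form: [{"slide": [x, y, z], "spin": spin, "gripper": gripper}, ...]. A call has 1 to 8 rows; each row is the pose to reach, as a shift and turn from the pose commanded when the call began, along the tool's axes at that moment; what a row does not reach only later rows make up. A row lasts 1/12 s, in which the tool goes at most 41.7 mm and 7.16 degrees, less where a joint would pass 70% of its speed; a pose out of reach is approached as far as the arm can. A call with a gripper value outside its range is refused whole. The fingers move at their own pace and stop on an object; "newtons" is the grip in N (left out, the last holds). Time passes only in rows, so rows that repeat a pose let the fingers close. It gives the time, the measured TCP pose, the force, the opening and the grip force at its end, in the units of the state.
- status.get_obs(): the state, without advancing time (a new reading comes with each control period).
- imaging.get_image(name): name is "scene" or "top"; returns a dict with "frame" (420x560x3 uint8, red, green, blue), "vfov" (degrees; the focal length in pixels is half the picture's height over the tangent of half this angle, whatever the lens; pixels are square), "cx", "cy" (the principal point, pixels), "k1" (the pictures are not rectified: a ray, as slopes to the right and down, at radius r is drawn at 1 + k1 r^2 times it, then the intrinsics apply), "view" (4x4, takes a point from world to camera coordinates). Camera axes: x right, y up, looking along -z (the intrinsics and any distortion apply to the point x, -y, -z); pixel columns grow to the right and rows downward; lengths in m; the calibration is good to about 2 mm. A picture is of the moment at which its call begins. There is no depth.
- order.finish_job(): hands the job in; it is judged then, once.
The state is a dict: "t": time; "q": joint angles; "dq": joint speeds; "effort": joint torques, N m; "tool_pos": TCP position; "tool_rot": TCP orientation; "contact_force": force on the tool from outside, world axes, zero at the start; "wrist_torque": the same for the moment, N m; "opening": finger opening in m; "grip_force": force on a finger pad.
Only numpy, scipy, OpenCV 4.12 (cv2) and the standard library are available. Lean on these libraries where they do the work, as an engineer would, in place of code of your own. Each camera call takes 0.05 s, during which the arm holds its last target. There are 200 camera calls.

## Working session

There is one attempt and no reset: what is moved stays moved. The work goes in short steps, Python scripts to look and compute and a tool call to move; the robot and the scene stay as the last step left them, time stands still between calls to the robot, and variables do not carry over. Pictures are saved under pics/ and viewed, at most 10 in all, crops included, and the job is handed in when it is done.

Besides the shell and the picture viewer there is one more tool, called as a command line: name --argument value ..., lists and objects as JSON in quotes. arm_command: Moves the arm, as the interface text tells. Its arguments: {"type":"object","properties":{"increments":{"type":"array","items":{"type":"object","properties":{"slide":{"type":"array","items":{"type":"number"}},"spin":{"type":"number"},"gripper":{"type":"number"}}}},"newtons":{"type":"number"}},"required":["increments"]}

```bash
mkdir -p pics; ls
cat > h.py <<'E'
import numpy as np,cv2
from scipy.spatial.transform import Rotation as R
from station import status,imaging,order
def cam(name):
    d=imaging.get_image(name); f=d["frame"].shape[0]/2/np.tan(np.radians(d["vfov"])/2)
    d["f"]=f; d["K"]=np.array([[f,0,d["cx"]],[0,f,d["cy"]],[0,0,1.]]); return d
D=np.diag([1,-1,-1.])
def rays(d,px):
    u=cv2.undistortPoints(np.array(px,float).reshape(-1,1,2),d["K"],np.array([d["k1"],0,0,0.])).reshape(-1,2)
    V=np.array(d["view"]); r=np.c_[u,np.ones(len(u))]@D@V[:3,:3]
    return -V[:3,:3].T@V[:3,3], r/np.linalg.norm(r,axis=1)[:,None]
def plane(d,px,z):
    o,r=rays(d,px); return o+r*((z-o[2])/r[:,2])[:,None]
def tri(d1,p1,d2,p2):
    (o1,a),(o2,b)=rays(d1,[p1]),rays(d2,[p2]); a=a[0];b=b[0]
    s=np.linalg.lstsq(np.c_[a,-b],o2-o1,rcond=None)[0]
    P,Q=o1+s[0]*a,o2+s[1]*b; return (P+Q)/2,np.linalg.norm(P-Q)
def proj(d,P):
    V=np.array(d["view"]); c=(np.atleast_2d(P)@V[:3,:3].T+V[:3,3])@D
    return cv2.projectPoints(c,np.zeros(3),np.zeros(3),d["K"],np.array([d["k1"],0,0,0.]))[0].reshape(-1,2)
E
python3 - <<'E'
from h import *
for n in("scene","top"):
    d=cam(n);np.save(n+"0.npy",d,allow_pickle=True)
    cv2.imwrite(f"pics/{n}0.png",d["frame"][:,:,::-1]); print(n,d["vfov"],d["k1"],rays(d,[[280,210]]))
s=status.get_obs();print(s["tool_pos"],R.from_rotvec(s["tool_rot"]).as_matrix().round(3),s["opening"])
E
```

```text
pics
scene 51.61000865619363 -0.04542915704003265 (array([ 0.94603039, -0.35449045,  0.96794508]), array([[-0.42620639,  0.33877807, -0.83879529]]))
top 42.30344085207211 -0.15549583896708205 (array([ 0.28850142, -0.00903825,  1.6035488 ]), array([[ 0.13170022,  0.01956867, -0.99109642]]))
[0.26358091 0.56622844 0.30279671] [[-0.907  0.422 -0.001]
 [ 0.422  0.907 -0.002]
 [ 0.    -0.002 -1.   ]] 0.08561540467639815
```

View pics/scene0.png

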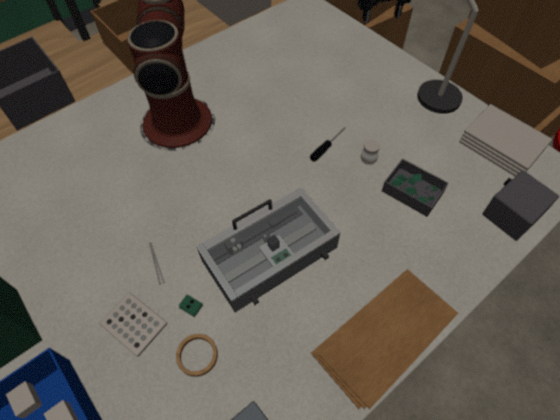

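View pics/top0.png

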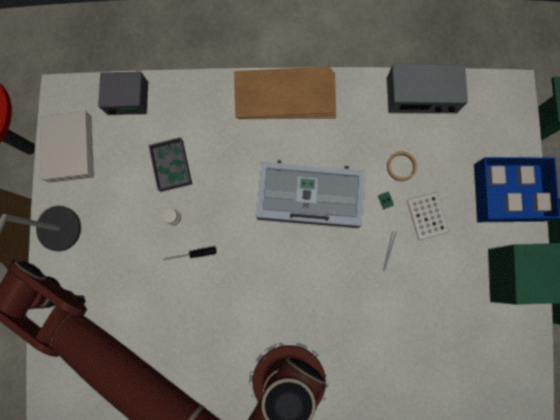

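The scene view shows the fixture around (270,247), its bar near (252,213), and the knob near (273,241). The top view shows the fixture at about (258–365, 163–227), with the bar at (309,217) and the knob at (306,195). I'll enlarge both.

Run:
```python
from h import *
t=np.load("top0.npy",allow_pickle=True).item();s=np.load("scene0.npy",allow_pickle=True).item()
a=cv2.resize(t["frame"][150:235,250:375],None,fx=6,fy=6,interpolation=2)[:,:,::-1]
b=cv2.resize(s["frame"][180:310,190:350],None,fx=4.6,fy=4.6,interpolation=2)[:,:,::-1]
g=lambda x:np.clip(255*(x/255.)**.7,0,255).astype(np.uint8)
cv2.imwrite("pics/ct.png",g(a));cv2.imwrite("pics/cs.png",g(b))
```

```text
(no output)
```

View pics/ct.png

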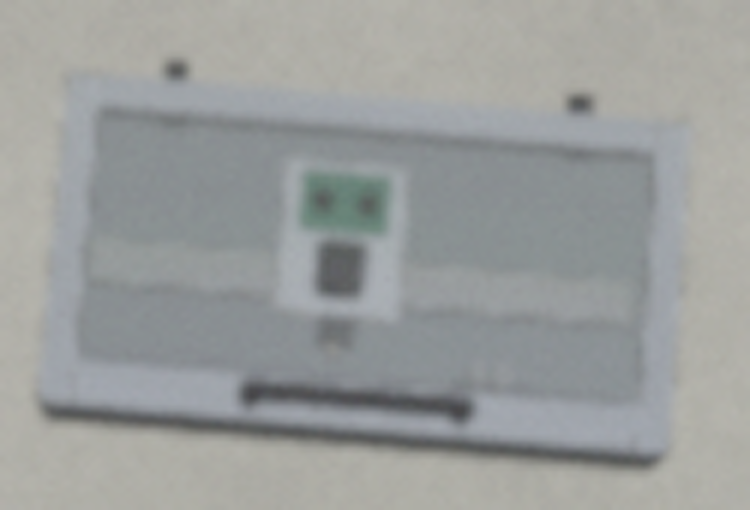

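View pics/cs.png

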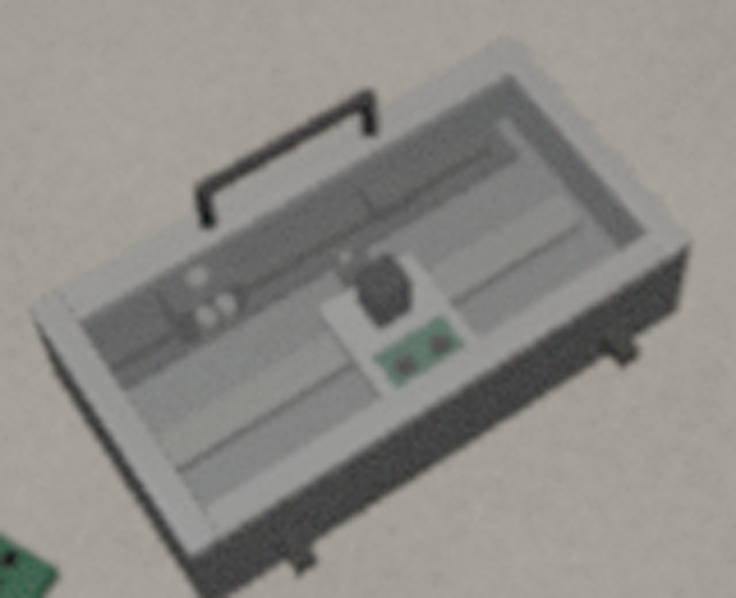

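The notched block is in the left of the scene crop: screw head at (197,275), teeth at (205,318) and (227,303). That is the −y half. The knob top in that crop is about (385,280). In the top crop the bar runs (248,392)–(462,408) and the knob is at (340,268).

Run:
```python
from h import *
np.set_printoptions(precision=4,suppress=True)
t=np.load("top0.npy",allow_pickle=True).item();s=np.load("scene0.npy",allow_pickle=True).item()
T=lambda p:(np.array(p,float)+.5)/6-.5+[250,150]
S=lambda p:(np.array(p,float)+.5)/4.6-.5+[190,180]
C=plane(t,T([[72,78],[688,122],[663,452],[42,402]]),.0785);print("top corners",C[:,:2]);print(C.mean(0),np.linalg.norm(np.diff(C,axis=0,append=C[:1]),axis=1))
Cs=plane(s,S([[35,310],[195,555],[690,242],[505,40]]),.0785);print("scene corners",Cs[:,:2],Cs.mean(0))
for q in(C[0]-C[1],C[3]-C[2],Cs[2]-Cs[1],Cs[3]-Cs[0]):print("yaw",np.degrees(np.arctan2(-q[0],q[1])))
for n,a,b in(("barL",(248,390),(368,97)),("barR",(462,407),(203,190)),("knob",(340,268),(385,275))):
    print(n,tri(t,T(a),s,S(b)))
print("bar top plane",plane(t,T([[248,390],[462,407]]),.11)[:,:2],"scene",plane(s,S([[368,97],[203,190]]),.11)[:,:2])
print("knob",plane(t,T([[340,268]]),.0635),plane(s,S([[385,275]]),.0635))
print("screw",plane(s,S([[197,275]]),.045))
print("teeth",plane(s,S([[205,318],[227,303],[347,258]]),.0235))
```

```text
top corners [[ 0.629   0.0735]
 [ 0.6056 -0.2213]
 [ 0.4471 -0.2053]
 [ 0.4728  0.0875]]
[ 0.5386 -0.0664  0.0785] [0.2957 0.1594 0.2939 0.1568]
scene corners [[ 0.4499 -0.2079]
 [ 0.6069 -0.2221]
 [ 0.6326  0.073 ]
 [ 0.4751  0.0838]] [ 0.5411 -0.0683  0.0785]
yaw -4.52708435688156
yaw -5.01539192374103
yaw -4.981793423546019
yaw -4.928151888882231
barL (array([ 0.4738, -0.01  ,  0.11  ]), np.float64(0.0004835184119537864))
barR (array([ 0.4651, -0.1091,  0.1103]), np.float64(0.0012837826969249832))
knob (array([ 0.539 , -0.0539,  0.0606]), np.float64(0.0010452198376013618))
bar top plane [[ 0.474  -0.0098]
 [ 0.4654 -0.1086]] scene [[ 0.4737 -0.0102]
 [ 0.4646 -0.1096]]
knob [[ 0.5383 -0.0542  0.0635]] [[ 0.5406 -0.0544  0.0635]]
screw [[ 0.4687 -0.1246  0.045 ]]
teeth [[ 0.4815 -0.1314  0.0235]
 [ 0.4818 -0.117   0.0235]
 [ 0.5013 -0.0503  0.0235]]
```

arm_command --increments '[{"slide": [-0.055,-0.06,0.0],"spin": 5,"gripper": 1},{"slide": [-0.08,-0.085,0.01],"spin": 10,"gripper": 1},{"slide": [-0.105,-0.11,0.01],"spin": 15,"gripper": 1},{"slide": [-0.13,-0.14,0.02],"spin": 20,"gripper": 0.6},{"slide": [-0.155,-0.165,0.02],"spin": 25,"gripper": 0.2},{"slide": [-0.18,-0.19,0.02],"spin": 30,"gripper": 0},{"slide": [-0.205,-0.215,0.02],"spin": 35,"gripper": 0},{"slide": [-0.225,-0.24,0.02],"spin": 40,"gripper": 0}]' --newtons 40

```text
t: 0.77
tool_pos: [0.3666, 0.2519, 0.2833]
tool_rot: [1.693, 2.646, -0.001]
contact_force: [0.0, 0.3, 0.3]
opening: 0.0427
grip_force: 0.0
```

```bash
cat > go.py <<'E'
import sys
from h import *
# usage: go.py x y z yaw(of tool y, deg) -> delta in tool axes and spin
x,y,z,yaw=map(float,sys.argv[1:5]); s=status.get_obs(); M=R.from_rotvec(s["tool_rot"]).as_matrix()
cy=np.degrees(np.arctan2(M[1,1],M[0,1])); print("t",round(s["t"],2),"pos",s["tool_pos"].round(4),"yaw",cy.round(2),"tilt z",M[:,2].round(4),"open",round(s["opening"],4),"q",np.round(s["q"],2))
print("slide",(M.T@(np.array([x,y,z])-s["tool_pos"])).round(4),"spin",round((cy-yaw+180)%360-180,2),"F",np.round(s["contact_force"],1),"grip",s["grip_force"])
E
python3 go.py .4695 -.0595 .25 -4.9
```

```text
t 0.77 pos [0.3666 0.2519 0.2833] yaw 24.79 tilt z [-3.e-04 -6.e-04 -1.e+00] open 0.0427 q [ 0.43 -0.39  2.04 -0.    1.49  0.  ]
slide [-0.3259 -0.0371  0.0334] spin 29.69 F [0.  0.3 0.3] grip 0.0
```

arm_command --increments '[{"slide": [-0.04,-0.005,0.005],"spin": 4,"gripper": 0},{"slide": [-0.08,-0.01,0.01],"spin": 8,"gripper": 0},{"slide": [-0.12,-0.015,0.015],"spin": 12,"gripper": 0},{"slide": [-0.16,-0.02,0.02],"spin": 17,"gripper": 0},{"slide": [-0.2,-0.025,0.025],"spin": 21,"gripper": 0},{"slide": [-0.24,-0.028,0.03],"spin": 25,"gripper": 0},{"slide": [-0.28,-0.032,0.033],"spin": 29.7,"gripper": 0},{"slide": [-0.32,-0.036,0.033],"spin": 29.7,"gripper": 0}]'

```text
t: 1.43
tool_pos: [0.4688, -0.0531, 0.2496]
tool_rot: [-2.312, -2.124, 0.001]
contact_force: [0.3, -0.3, 0.3]
opening: 0.0424
grip_force: 0.0
```

```bash
python3 go.py .4695 -.0595 .17 -4.9
```

```text
t 1.43 pos [ 0.4688 -0.0531  0.2496] yaw -4.86 tilt z [-1.6e-03  6.0e-04 -1.0e+00] open 0.0424 q [-0.27 -0.29  2.02  0.    1.41 -0.19]
slide [-0.0063  0.0014  0.0796] spin 0.04 F [ 0.3 -0.3  0.3] grip 0.0
```

arm_command --increments '[{"slide": [-0.006,0.001,0.02],"spin": 0,"gripper": 0},{"slide": [-0.006,0.001,0.045],"spin": 0,"gripper": 0},{"slide": [-0.006,0.001,0.065],"spin": 0,"gripper": 0},{"slide": [-0.006,0.001,0.08],"spin": 0,"gripper": 0},{"slide": [-0.006,0.001,0.08],"spin": 0,"gripper": 0},{"slide": [-0.006,0.001,0.08],"spin": 0,"gripper": 0}]'

```text
t: 1.93
tool_pos: [0.469, -0.057, 0.1698]
tool_rot: [-2.308, -2.127, 0.002]
contact_force: [0.2, 0.4, -1.5]
opening: 0.0427
grip_force: 0.0
```

arm_command --increments '[{"slide": [0,0,0],"spin": 0,"gripper": -0.5},{"slide": [0,0,0],"spin": 0,"gripper": -0.7},{"slide": [0,0,0],"spin": 0,"gripper": -0.9},{"slide": [0,0,0],"spin": 0,"gripper": -1},{"slide": [0,0,0],"spin": 0,"gripper": -1},{"slide": [0,0,0],"spin": 0,"gripper": -1}]' --newtons 25

```text
t: 2.43
tool_pos: [0.47, -0.0573, 0.1725]
tool_rot: [2.31, 2.129, -0.0]
contact_force: [-4.2, 0.4, 6.1]
opening: 0.0088
grip_force: 24.8
```

```bash
python3 go.py .4695 -.0595 .17 -4.9
python3 - <<'E'
from h import *
d=cam("scene")
cv2.imwrite("pics/s1.png",cv2.resize(d["frame"][130:310,160:380],None,fx=3,fy=3)[:,:,::-1])
E
```

```text
t 2.43 pos [ 0.47   -0.0573  0.1725] yaw -4.66 tilt z [ 2.e-04 -5.e-04 -1.e+00] open 0.0088 q [-0.28 -0.2   2.08 -0.    1.26 -0.2 ]
slide [-0.0023 -0.0003  0.0025] spin 0.24 F [-4.2  0.4  6.1] grip 24.843800961971283
```

View pics/s1.png

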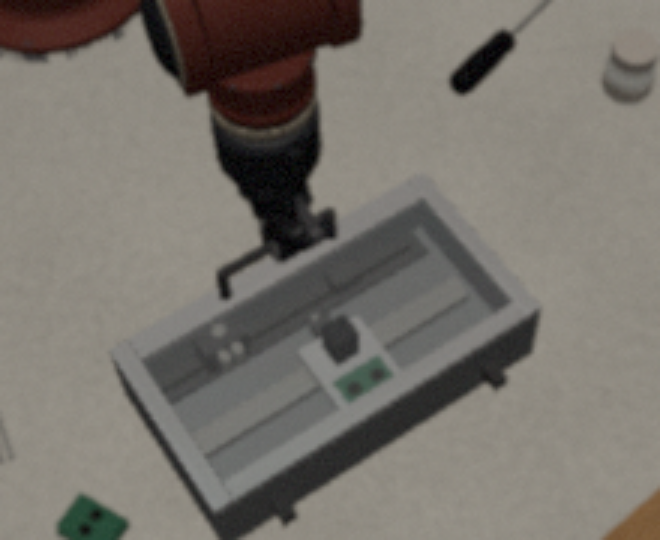

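The scene crop shows the fingers around the bar at about (300,235), with the tray still in place. Now I'll lift along the arc.

arm_command --increments '[{"slide": [0,0.004,-0.013],"spin": 0,"gripper": -1},{"slide": [0,0.009,-0.025],"spin": 0,"gripper": -1},{"slide": [0,0.016,-0.037],"spin": 0,"gripper": -1},{"slide": [0,0.023,-0.049],"spin": 0,"gripper": -1},{"slide": [0,0.031,-0.0595],"spin": 0,"gripper": -1},{"slide": [0,0.04,-0.0695],"spin": 0,"gripper": -1},{"slide": [0,0.05,-0.0785],"spin": 0,"gripper": -1},{"slide": [0,0.061,-0.087],"spin": 0,"gripper": -1}]' --newtons 40

```text
t: 3.15
tool_pos: [0.5293, -0.0626, 0.2612]
tool_rot: [-2.307, -2.126, 0.01]
contact_force: [-14.5, -1.2, 12.7]
opening: 0.008
grip_force: 39.3
```

```bash
python3 go.py .5303 -.0645 .257 -4.9
```

```text
t 3.15 pos [ 0.5293 -0.0626  0.2612] yaw -4.67 tilt z [-0.0074 -0.0013 -1.    ] open 0.008 q [-0.26 -0.13  1.87 -0.    1.42 -0.17]
slide [-0.0018  0.0012  0.0042] spin 0.23 F [-14.5  -1.2  12.7] grip 39.348342418670654
```

arm_command --increments '[{"slide": [0,0.01,-0.0095],"spin": 0,"gripper": -1},{"slide": [0,0.022,-0.016],"spin": 0,"gripper": -1},{"slide": [0,0.035,-0.0215],"spin": 0,"gripper": -1},{"slide": [0,0.048,-0.0255],"spin": 0,"gripper": -1},{"slide": [0,0.0615,-0.0285],"spin": 0,"gripper": -1},{"slide": [0,0.075,-0.0305],"spin": 0,"gripper": -1},{"slide": [0,0.089,-0.031],"spin": 0,"gripper": -1},{"slide": [0,0.1025,-0.0305],"spin": 0,"gripper": -1}]'

```text
t: 3.82
tool_pos: [0.634, -0.0719, 0.2919]
tool_rot: [2.308, 2.126, -0.001]
contact_force: [-2.1, -4.2, 2.6]
opening: 0.0081
grip_force: 40.2
```

```bash
python3 go.py .6318 -.0735 .287 -4.9
```

```text
t 3.82 pos [ 0.634  -0.0719  0.2919] yaw -4.71 tilt z [ 0.0021 -0.0036 -1.    ] open 0.0081 q [-0.23  0.09  1.59 -0.    1.45 -0.15]
slide [-0.0018 -0.0021  0.0049] spin 0.19 F [-2.1 -4.2  2.6] grip 40.18624484539032
```

arm_command --increments '[{"slide": [0,0.0135,0.001],"spin": 0,"gripper": -1},{"slide": [0,0.0265,0.004],"spin": 0,"gripper": -1},{"slide": [0,0.0395,0.008],"spin": 0,"gripper": -1},{"slide": [0,0.052,0.013],"spin": 0,"gripper": -1},{"slide": [0,0.0595,0.017],"spin": 0,"gripper": -1},{"slide": [0,0.064,0.02],"spin": 0,"gripper": -1},{"slide": [0,0.064,0.02],"spin": 0,"gripper": -1},{"slide": [0,0.064,0.02],"spin": 0,"gripper": -1}]'

```text
t: 4.48
tool_pos: [0.6981, -0.0774, 0.2711]
tool_rot: [2.307, 2.124, 0.001]
contact_force: [0.9, -5.8, 1.1]
opening: 0.0079
grip_force: 40.5
```

```bash
python3 go.py .6956 -.0788 .267 -4.9
python3 - <<'E'
from h import *
d=cam("scene")
cv2.imwrite("pics/s2.png",cv2.resize(d["frame"][100:310,160:400],None,fx=2.8,fy=2.8)[:,:,::-1])
E
```

```text
t 4.48 pos [ 0.6981 -0.0774  0.2711] yaw -4.71 tilt z [ 0.0045 -0.0036 -1.    ] open 0.0079 q [-0.22  0.25  1.45 -0.    1.44 -0.13]
slide [-0.0016 -0.0024  0.0041] spin 0.19 F [ 0.9 -5.8  1.1] grip 40.4813289642334
```

View pics/s2.png

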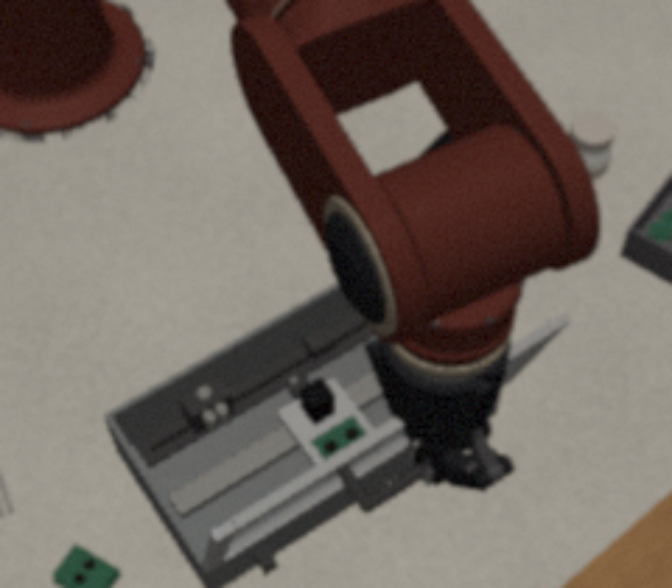

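The cover is up: its frame edge runs from (215,535) to (565,320), and the tray is open with the knob at (318,400). Next I'll release the bar gently and rise.

arm_command --increments '[{"slide": [0,0.001,0],"spin": 0,"gripper": -0.6},{"slide": [0,0.002,0],"spin": 0,"gripper": -0.5},{"slide": [0,0.003,0],"spin": 0,"gripper": -0.4},{"slide": [0,0.003,0],"spin": 0,"gripper": -0.4},{"slide": [0,0.003,-0.02],"spin": 0,"gripper": -0.4},{"slide": [0,0.003,-0.045],"spin": 0,"gripper": -0.4},{"slide": [0,0.003,-0.075],"spin": 0,"gripper": -0.4},{"slide": [0,0.003,-0.11],"spin": 0,"gripper": -0.4}]'

```text
t: 5.2
tool_pos: [0.6989, -0.0754, 0.3773]
tool_rot: [-2.307, -2.127, 0.003]
contact_force: [0.8, -0.1, -0.3]
opening: 0.0256
grip_force: 0.0
```

```bash
python3 go.py .5395 -.054 .36 85.1
python3 - <<'E'
from h import *
d=cam("top");cv2.imwrite("pics/t2.png",cv2.resize(d["frame"][130:260,220:400],None,fx=4,fy=4)[:,:,::-1])
E
```

```text
t 5.2 pos [ 0.6989 -0.0754  0.3773] yaw -4.64 tilt z [-0.0041  0.0014 -1.    ] open 0.0256 q [-0.21  0.2   1.33  0.    1.61 -0.13]
slide [ 0.0084 -0.1605  0.018 ] spin -89.74 F [ 0.8 -0.1 -0.3] grip 0.0
```

View pics/t2.png

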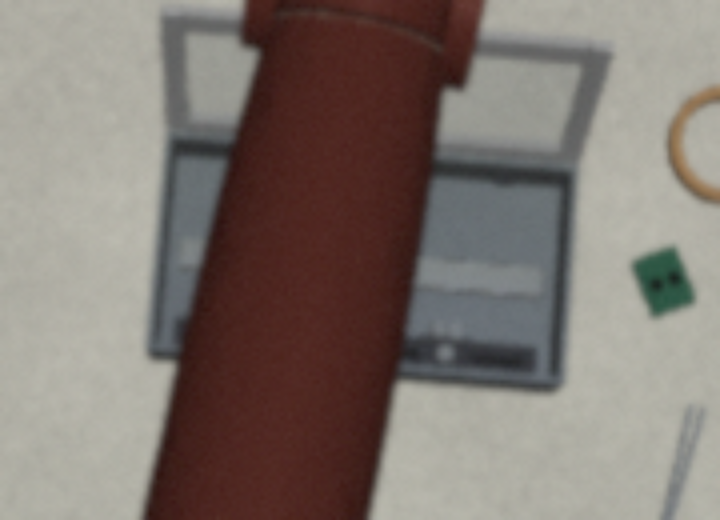

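The top crop shows the cover open. The notch teeth are at about (433,328) and (456,328), with the block screw at (445,353).

arm_command --increments '[{"slide": [0.001,-0.02,0],"spin": -7,"gripper": -0.2},{"slide": [0.002,-0.04,0],"spin": -14,"gripper": 0},{"slide": [0.003,-0.06,0],"spin": -21,"gripper": 0.2},{"slide": [0.004,-0.08,0],"spin": -28,"gripper": 0.3},{"slide": [0.005,-0.1,0],"spin": -35,"gripper": 0.3},{"slide": [0.006,-0.12,0],"spin": -42,"gripper": 0.3},{"slide": [0.007,-0.14,0],"spin": -49,"gripper": 0.3},{"slide": [0.008,-0.16,0],"spin": -56,"gripper": 0.3}]'

```text
t: 5.92
tool_pos: [0.5397, -0.0545, 0.3783]
tool_rot: [-1.03, -2.968, -0.001]
contact_force: [-0.3, 0.4, -0.0]
opening: 0.0555
grip_force: 0.0
```

```bash
python3 go.py .5395 -.054 .2 85.1
python3 - <<'E'
from h import *
t=np.load("top0.npy",allow_pickle=True).item()
T=lambda p:(np.array(p,float)+.5)/4-.5+[220,130]
ex=np.array([.9963,-.0854]);ey=np.array([.0854,.9963]);c=np.array([.540,-.067])
for n,p,z in(("teeth",[[433,328],[456,328]],.0235),("screw",[[445,353]],.036)):
    P=plane(t,T(p),z)[:,:2].mean(0);print(n,P,(P-c)@ex,(P-c)@ey)
P=np.array([.5395,-.054]);print("knob",(P-c)@ex,(P-c)@ey)
E
```

```text
t 5.92 pos [ 0.5397 -0.0545  0.3783] yaw 51.71 tilt z [ 1.e-04  4.e-04 -1.e+00] open 0.0555 q [-0.24 -0.18  1.71  0.    1.61 -1.14]
slide [0.0004 0.0002 0.1783] spin -33.39 F [-0.3  0.4 -0. ] grip 0.0
teeth [ 0.49266646 -0.12684249] -0.04204786082323978 -0.06366335410993029
screw [ 0.47271999 -0.1259725 ] -0.06199482476344146 -0.06450001321660881
knob -0.0016083500000000563 0.0129092
```

arm_command --increments '[{"slide": [0,0,0.03],"spin": -7,"gripper": 0.3},{"slide": [0,0,0.06],"spin": -14,"gripper": 0.3},{"slide": [0,0,0.09],"spin": -21,"gripper": 0.3},{"slide": [0,0,0.12],"spin": -28,"gripper": 0.3},{"slide": [0,0,0.15],"spin": -33.4,"gripper": 0.3},{"slide": [0,0,0.178],"spin": -33.4,"gripper": 0.3},{"slide": [0,0,0.178],"spin": -33.4,"gripper": 0.3}]'

```text
t: 6.5
tool_pos: [0.537, -0.0538, 0.1934]
tool_rot: [-0.144, -3.126, -0.004]
contact_force: [-2.0, -0.6, -0.9]
opening: 0.0551
grip_force: 0.0
```

```bash
python3 go.py .5395 -.054 .108 85.1
python3 - <<'E'
from h import *
d=cam("scene");cv2.imwrite("pics/s3.png",cv2.resize(d["frame"][130:310,160:380],None,fx=3,fy=3)[:,:,::-1])
E
```

```text
t 6.5 pos [ 0.537  -0.0538  0.1934] yaw 84.74 tilt z [-0.0118  0.0032 -0.9999] open 0.0551 q [-0.24 -0.05  1.91  0.    1.3  -1.72]
slide [-0.0035 -0.0001  0.0854] spin -0.36 F [-2.  -0.6 -0.9] grip 0.0
```

View pics/s3.png

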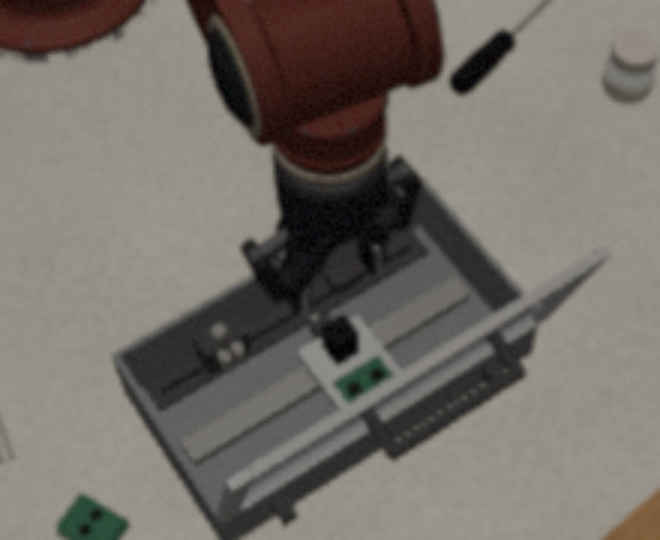

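The cover stands open and the fingers straddle the knob at (342,340) in the crop. Now I'll go down and close.

arm_command --increments '[{"slide": [0,0,0.02],"spin": 0,"gripper": 0.3},{"slide": [0,0,0.04],"spin": 0,"gripper": 0.3},{"slide": [0,0,0.06],"spin": 0,"gripper": 0.3},{"slide": [0,0,0.075],"spin": 0,"gripper": 0.3},{"slide": [0,0,0.085],"spin": 0,"gripper": 0.3},{"slide": [0,0,0.09],"spin": 0,"gripper": 0.3},{"slide": [0,0,0.09],"spin": 0,"gripper": 0.3}]'

```text
t: 7.13
tool_pos: [0.5411, -0.055, 0.1109]
tool_rot: [0.144, 3.138, 0.0]
contact_force: [-0.1, 0.3, 0.9]
opening: 0.0556
grip_force: 0.0
```

arm_command --increments '[{"slide": [0,0,0],"spin": 0,"gripper": 0},{"slide": [0,0,0],"spin": 0,"gripper": -0.2},{"slide": [0,0,0],"spin": 0,"gripper": -0.4},{"slide": [0,0,0],"spin": 0,"gripper": -0.6},{"slide": [0,0,0],"spin": 0,"gripper": -0.8},{"slide": [0,0,0],"spin": 0,"gripper": -0.8},{"slide": [0,0,0],"spin": 0,"gripper": -0.8}]' --newtons 40

```text
t: 7.72
tool_pos: [0.5415, -0.0552, 0.1119]
tool_rot: [0.144, 3.136, -0.001]
contact_force: [-1.2, 1.1, 5.9]
opening: 0.0229
grip_force: 40.9
```

```bash
python3 go.py .5331 -.1295 .108 85.1
```

```text
t 7.72 pos [ 0.5415 -0.0552  0.1119] yaw 84.73 tilt z [ 2.e-03 -4.e-04 -1.e+00] open 0.0229 q [-0.24  0.06  1.95  0.    1.13 -1.72]
slide [ 0.0016 -0.0748  0.0039] spin -0.37 F [-1.2  1.1  5.9] grip 40.88913559913635
```

arm_command --increments '[{"slide": [0,-0.008,0],"spin": 0,"gripper": -0.8},{"slide": [0,-0.016,0],"spin": 0,"gripper": -0.8},{"slide": [0,-0.024,0],"spin": 0,"gripper": -0.8},{"slide": [0,-0.032,0],"spin": 0,"gripper": -0.8},{"slide": [0,-0.04,0],"spin": 0,"gripper": -0.8},{"slide": [0,-0.047,0],"spin": 0,"gripper": -0.8},{"slide": [0,-0.054,0],"spin": 0,"gripper": -0.8},{"slide": [0,-0.054,0],"spin": 0,"gripper": -0.8}]'

```text
t: 8.38
tool_pos: [0.5364, -0.11, 0.1119]
tool_rot: [0.146, 3.136, -0.002]
contact_force: [-1.4, -0.5, 6.5]
opening: 0.0233
grip_force: 41.0
```

arm_command --increments '[{"slide": [0,-0.002,0],"spin": 0,"gripper": -0.8},{"slide": [0,-0.004,0],"spin": 0,"gripper": -0.8},{"slide": [0,-0.006,0],"spin": 0,"gripper": -0.8},{"slide": [0,-0.006,0],"spin": 0,"gripper": -0.8}]'

```text
t: 8.72
tool_pos: [0.536, -0.1152, 0.1119]
tool_rot: [0.145, 3.136, -0.001]
contact_force: [-1.6, -0.6, 5.9]
opening: 0.0232
grip_force: 41.0
```

arm_command --increments '[{"slide": [0,-0.002,0],"spin": 0,"gripper": -0.8},{"slide": [0,-0.004,0],"spin": 0,"gripper": -0.8},{"slide": [0,-0.004,0],"spin": 0,"gripper": -0.8}]'

```text
t: 8.97
tool_pos: [0.5356, -0.1191, 0.1119]
tool_rot: [0.145, 3.136, -0.001]
contact_force: [-1.3, 1.3, 5.7]
opening: 0.0234
grip_force: 41.0
```

```bash
python3 go.py .5331 -.1295 .108 85.1
```

```text
t 8.97 pos [ 0.5356 -0.1191  0.1119] yaw 84.72 tilt z [ 1.9e-03 -4.0e-04 -1.0e+00] open 0.0234 q [-0.35  0.07  1.93  0.    1.13 -1.83]
slide [ 0.0015 -0.0106  0.0039] spin -0.38 F [-1.3  1.3  5.7] grip 41.012354493141174
```

arm_command --increments '[{"slide": [0,-0.001,0],"spin": 0,"gripper": -0.8},{"slide": [0,-0.002,0],"spin": 0,"gripper": -0.8},{"slide": [0,-0.002,0],"spin": 0,"gripper": -0.8}]'

```text
t: 9.22
tool_pos: [0.5355, -0.1199, 0.1119]
tool_rot: [0.145, 3.136, 0.004]
contact_force: [-0.4, 5.9, 6.8]
opening: 0.0237
grip_force: 41.1
```

arm_command --increments '[{"slide": [0,-0.001,0],"spin": 0,"gripper": -0.8},{"slide": [0,-0.002,0],"spin": 0,"gripper": -0.8},{"slide": [0,-0.002,0],"spin": 0,"gripper": -0.8}]'

```text
t: 9.47
tool_pos: [0.5354, -0.1209, 0.1119]
tool_rot: [0.145, 3.136, 0.007]
contact_force: [-0.9, 9.1, 8.0]
opening: 0.0232
grip_force: 41.2
```

arm_command --increments '[{"slide": [0,-0.001,0],"spin": 0,"gripper": -0.8},{"slide": [0,-0.002,0],"spin": 0,"gripper": -0.8},{"slide": [0,-0.002,0],"spin": 0,"gripper": -0.8}]'

```text
t: 9.72
tool_pos: [0.5352, -0.1236, 0.1119]
tool_rot: [0.144, 3.136, 0.003]
contact_force: [-0.5, 3.4, 6.4]
opening: 0.0232
grip_force: 41.1
```

arm_command --increments '[{"slide": [0,-0.001,0],"spin": 0,"gripper": -0.8},{"slide": [0,-0.002,0],"spin": 0,"gripper": -0.8},{"slide": [0,-0.002,0],"spin": 0,"gripper": -0.8}]'

```text
t: 9.97
tool_pos: [0.5349, -0.1269, 0.1119]
tool_rot: [0.144, 3.136, -0.001]
contact_force: [-2.1, -0.8, 5.6]
opening: 0.023
grip_force: 40.9
```

arm_command --increments '[{"slide": [0,-0.001,0],"spin": 0,"gripper": -0.8},{"slide": [0,-0.001,0],"spin": 0,"gripper": -0.8},{"slide": [0,-0.001,0],"spin": 0,"gripper": -0.8}]'

```text
t: 10.22
tool_pos: [0.5348, -0.1285, 0.1119]
tool_rot: [0.144, 3.136, -0.003]
contact_force: [-1.5, -2.0, 5.3]
opening: 0.0233
grip_force: 40.9
```

arm_command --increments '[{"slide": [0,-0.001,0],"spin": 0,"gripper": -0.8},{"slide": [0,-0.001,0],"spin": 0,"gripper": -0.8},{"slide": [0,-0.001,0],"spin": 0,"gripper": -0.8}]'

```text
t: 10.47
tool_pos: [0.5346, -0.1296, 0.1119]
tool_rot: [0.144, 3.136, -0.003]
contact_force: [-1.9, -2.3, 5.3]
opening: 0.0234
grip_force: 40.9
```

arm_command --increments '[{"slide": [0,-0.001,0],"spin": 0,"gripper": -0.8},{"slide": [0,-0.001,0],"spin": 0,"gripper": -0.8},{"slide": [0,-0.001,0],"spin": 0,"gripper": -0.8}]'

```text
t: 10.72
tool_pos: [0.5345, -0.1307, 0.1119]
tool_rot: [0.144, 3.136, -0.004]
contact_force: [-1.6, -3.6, 4.8]
opening: 0.0235
grip_force: 40.9
```

```bash
python3 go.py .5331 -.1305 .108 85.1
```

```text
t 10.72 pos [ 0.5345 -0.1307  0.1119] yaw 84.74 tilt z [ 0.0018 -0.0024 -1.    ] open 0.0235 q [-0.37  0.08  1.93 -0.    1.13 -1.85]
slide [0.0014 0.0001 0.0039] spin -0.36 F [-1.6 -3.6  4.8] grip 40.890541076660156
```

arm_command --increments '[{"slide": [0,-0.001,0],"spin": 0,"gripper": -0.8},{"slide": [0,-0.001,0],"spin": 0,"gripper": -0.8},{"slide": [0,-0.001,0],"spin": 0,"gripper": -0.8}]'

```text
t: 10.97
tool_pos: [0.5345, -0.1312, 0.1119]
tool_rot: [0.145, 3.136, -0.002]
contact_force: [-1.8, -1.1, 6.0]
opening: 0.0237
grip_force: 41.0
```

arm_command --increments '[{"slide": [0,-0.001,0],"spin": 0,"gripper": -0.8},{"slide": [0,-0.001,0],"spin": 0,"gripper": -0.8},{"slide": [0,-0.001,0],"spin": 0,"gripper": -0.8}]'

```text
t: 11.22
tool_pos: [0.5345, -0.1315, 0.1119]
tool_rot: [0.145, 3.136, 0.001]
contact_force: [-1.4, 2.5, 5.9]
opening: 0.023
grip_force: 41.1
```

Run:
```python
from h import *
d=cam("scene");np.save("s4.npy",d,allow_pickle=True);cv2.imwrite("pics/s4.png",cv2.resize(d["frame"][190:310,180:340],None,fx=5,fy=5,interpolation=2)[:,:,::-1])
```

```text
(no output)
```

View pics/s4.png

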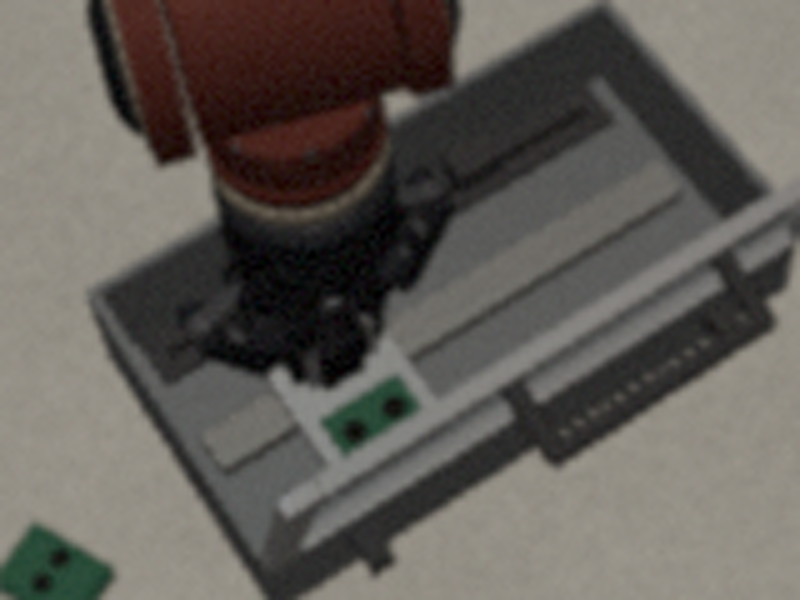

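The carriage is at the notch and the cover is open. The force changed sign within 0.8 mm, at a knob y of about −0.1313. First contact was near −0.119, so the notch should be 13 mm further on, which agrees. The ball is seated; I'll settle and hand in.

arm_command --increments '[{"slide": [0,0.0005,0],"spin": 0,"gripper": -0.8},{"slide": [0,0.0005,0],"spin": 0,"gripper": -0.8},{"slide": [0,0.0005,0],"spin": 0,"gripper": -0.8},{"slide": [0,0.0005,0],"spin": 0,"gripper": -0.8},{"slide": [0,0.0005,0],"spin": 0,"gripper": -0.8},{"slide": [0,0.0005,0],"spin": 0,"gripper": -0.8}]'

```text
t: 11.77
tool_pos: [0.5345, -0.1314, 0.1119]
tool_rot: [0.144, 3.136, -0.001]
contact_force: [-0.8, 1.0, 5.3]
opening: 0.0234
grip_force: 41.0
```

```bash
python3 go.py .5331 -.1305 .108 85.1; python3 -c "
from station import order
print(order.finish_job())"
```

```text
t 11.77 pos [ 0.5345 -0.1314  0.1119] yaw 84.73 tilt z [ 2.e-03 -6.e-04 -1.e+00] open 0.0234 q [-0.38  0.08  1.93  0.    1.13 -1.86]
slide [0.0015 0.0008 0.0039] spin -0.37 F [-0.8  1.   5.3] grip 41.00967586040497
the job is handed in; nothing more can be done
None
```

I handed the job in at about 12 s: the cover is open on its stop, the force readings show the ball seated in the notch, and the gripper holds the knob at 41 N; the hand-in returned no verdict.

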